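# Make up two skin-care sample kits on the lab bench

### The job

Make up the two sample kits from the stock on the bench. Blue tray: stand the amber bottle with the white cap on the black rubber pad, stand the red-lidded jar in the bare cell, and stack the gold-coloured balm tin centred on top of that jar's lid; yellow tray: stand the white bottle with the blue cap on the rubber pad and the carton upright in the bare cell. Leave the black-capped amber bottle, the black-lidded jar and the glass beaker standing where they are.

Things in the scene. Friction and masses are not known exactly. Their poses are not given: they have to be found in the camera images.
- blue_tray: Blue tray, fixed, 176 (its x) by 96 mm (its y), turned any way. Two cells, each 82 by 88 mm inside, centred at x = +43 and -43 mm, y = 0. The +x cell is lined with a black rubber pad, its top 6 mm above the bench; the -x cell is bare, its floor 4 mm above the bench. Walls and divider 4 mm thick, tops 16 mm above the bench. Origin: centre of its underside, at bench height.
- yellow_tray: Yellow tray, fixed, 176 (its x) by 96 mm (its y), turned any way. Two cells, each 82 by 88 mm inside, centred at x = +43 and -43 mm, y = 0. The +x cell is lined with a black rubber pad, its top 6 mm above the bench; the -x cell is bare, its floor 4 mm above the bench. Walls and divider 4 mm thick, tops 16 mm above the bench. Origin: centre of its underside, at bench height.
- amber_white_cap: Amber (brown glass) bottle with a WHITE cap. Round, body 36 mm in diameter and straight up to 50 mm, then a shoulder and a cap 24 mm in diameter from 57 mm up to 76 mm, its full height. About 70 g. Starts upright on the bench at height 0. Origin: centre of its underside; z up when standing.
- amber_black_cap: Amber (brown glass) bottle with a BLACK cap, a look-alike that is not wanted. Round, body 36 mm in diameter and straight up to 50 mm, then a shoulder and a cap 24 mm in diameter from 57 mm up to 76 mm, its full height. About 70 g. Starts upright on the bench at height 0. Origin: centre of its underside; z up when standing.
- white_bottle: White plastic bottle with a BLUE cap. Round, body 36 mm in diameter and straight up to 50 mm, then a shoulder and a cap 24 mm in diameter from 57 mm up to 76 mm, its full height. About 70 g. Starts upright on the bench at height 0. Origin: centre of its underside; z up when standing.
- red_jar: White cream jar with a RED lid. Round, 46 mm tall: white body 54 mm in diameter up to 31 mm, then a flat-topped lid 56 mm in diameter. About 90 g. Starts upright on the bench. Origin: centre of its underside; z up when standing.
- black_jar: White cream jar with a BLACK lid, a look-alike that is not wanted. Round, 46 mm tall: white body 54 mm in diameter up to 31 mm, then a flat-topped lid 56 mm in diameter. About 90 g. Starts upright on the bench. Origin: centre of its underside; z up when standing.
- tin: Flat round gold-coloured (brass) balm tin, 51 mm in diameter and 26 mm tall, about 60 g. Starts flat on the bench among the stock. Origin: centre of its underside; z up when standing.
- carton: Upright brown cardboard carton with a green band, square, 42 by 42 mm and 62 mm tall, about 50 g, rigid. Its x and y axes are square to its faces; starts turned up to 45 degrees. Starts on the bench. Origin: centre of its underside; z up when standing.
- beaker: Empty clear glass beaker, open at the top, 44 mm in diameter and 60 mm tall, not wanted. A blue cup (60 mm across, 56 mm tall, not tracked) also stands in the stock, which stands at least 90 mm apart, centre to centre. Origin: centre of its underside; z up when standing.
Mind the look-alikes: they are no part of the job. There is more than one size of the yellow_tray; the one meant has the size given above.

How it is judged:
At the end, for the whole second after the job is handed in: Each kit item upright (7 degrees) on the floor of its own cell as the goal says, within 25 mm of the cell's centre along the tray and 28 mm across; the tin flat on the red lid, centres within 14 mm; all released and at rest; black-capped bottle, black-lidded jar and beaker not moved (x of amber_white_cap in the frame of blue_tray between 0.018 and 0.068 m and y of amber_white_cap in the frame of blue_tray between -0.028 and 0.028 m and z of amber_white_cap in the frame of blue_tray between 0.001 and 0.01 m and angle between each of amber_white_cap, red_jar, white_bottle, carton, tin's own z axis and vertical below 0.12 rad and x of red_jar in the frame of blue_tray between -0.068 and -0.018 m and y of red_jar in the frame of blue_tray between -0.028 and 0.028 m and z of red_jar in the frame of blue_tray between 0.001 and 0.01 m and x of white_bottle in the frame of yellow_tray between 0.018 and 0.068 m and y of white_bottle in the frame of yellow_tray between -0.028 and 0.028 m and z of white_bottle in the frame of yellow_tray between 0.001 and 0.01 m and x of carton in the frame of yellow_tray between -0.068 and -0.018 m and y of carton in the frame of yellow_tray between -0.028 and 0.028 m and z of carton in the frame of yellow_tray between 0.001 and 0.01 m and horizontal distance between tin and red_jar below 0.014 m and z of tin in the frame of red_jar between 0.042 and 0.05 m and linear speed of each of amber_white_cap, white_bottle, red_jar, tin, carton below 0.02 m/s and angular speed of each of amber_white_cap, white_bottle, red_jar, tin, carton below 0.3 rad/s); the robot touches nothing.
It fails at once if the black-capped amber bottle is shifted by more than 25 mm or tipped (distance of amber_black_cap from where it was at the start of the episode above 0.025 m or angle between amber_black_cap's own z axis and vertical above 0.4 rad).
It fails at once if the black-lidded jar is shifted by more than 25 mm or tipped (distance of black_jar from where it was at the start of the episode above 0.025 m or angle between black_jar's own z axis and vertical above 0.4 rad).
It fails at once if the glass beaker is shifted by more than 25 mm or tipped (distance of beaker from where it was at the start of the episode above 0.025 m or angle between beaker's own z axis and vertical above 0.4 rad).
It also fails if it takes over 128 s, if anything falls off the work surface, if the arm or the gripper's body presses on something with over 40 N, if the wrist force passes 120 N, or if a joint passes its speed limit or range.

### The arm

A 7-joint arm with a two-finger parallel gripper is mounted at the origin on the work surface. World frame = base frame: x ahead of the robot, y to its left, z up, the work surface at z = 0. Lengths are in m, angles in rad, forces in N, time in s.
With the tool pointing down it reaches from about 0.375 to 0.925 m from the base axis. Payload 3.1 kg.
Tool frame: the origin (TCP) lies between the finger pads; the fingertips stand 19 mm ahead of it and the grasp point (between the pads) is the TCP; z points along the fingers, y is the line along which they close (so a half turn about z gives the same grasp; the last joint's range is limited). The gripper opens to 85 mm and grips with 20 to 120 N. Pads are 22 mm wide; open, the fingers measure 114 mm over their backs; the gripper's body (76 mm by 85 mm) begins 54 mm behind the grasp point. The pads swing forward as they close: fully open they stand 13 mm farther back than shut.
Start: joints at [-1.361, 0.383, 0.044, 1.598, -0.018, 1.161, -0.05], TCP at [0.197, 0.619, 0.25] pointing down, gripper open.
Joint ranges: [-2.61, 2.61], [-0.41, 2.15], [-1.48, 1.57], [0, 2.5], [-1.57, 4.71], [0.05, 1.97], [-2.85, 2.85]. Speed limits (rad/s): [2.79, 2.79, 3.14, 3.14, 3.14, 3.14, 3.14].

### API

Orientations are given as a unit quaternion [x, y, z, w].
In Python, from bench import move_ptp, movel, move_j, move_gripper, pause, inverse_kinematics, read_camera, camera_params, MotionError, sign_off, look_for, tip_of, read_time_s, read_qpos, read_joint_vel, read_effort, read_eef_pos, read_tcp_rot, read_ft_force, read_ft_torque, read_finger_gap, read_grasp_force gives the robot as it stands. Calls block until the motion is done:
- move_ptp(position, orientation): joint-space move of the TCP to a pose.
- movel(position, orientation=None, speed=0.15): straight line of the TCP; orientation=None keeps the orientation; speed is the mean speed in m/s.
- move_j(angles): joint-space move.
- move_gripper(opening, effort=None): finger opening in m; effort is the grip in N (None keeps the last); returns when the fingers have stopped.
- pause(seconds).
- inverse_kinematics(position, orientation): joint angles nearest the present ones, or None.
- read_camera(name): name is "scene" or "top" or "wrist"; returns the picture (420x560x3 uint8, red, green, blue); there is no depth.
- camera_params(name): a dict with "K" (3x3 intrinsics, pixels), "camera_from_world" (4x4, takes a point from world to camera coordinates). Camera axes: x right, y down, z forward; pixel columns grow to the right and rows downward; lengths in m; the calibration is good to about 2 mm. A picture is of the moment at which its call begins: read the wrist's pose just before it. camera_params takes no time and is no camera call; for the wrist camera it gives the pose at the moment of the call.
A pose or a line that the arm cannot do raises MotionError and nothing moves.
- sign_off(): hands the job in; it is judged then, once.
Trained networks look in the newest picture that a camera, given by its name, has taken for a name from the list of things; names that differ only in an ending like _2 or _b are one class to them, and where a whole thing is asked for, a point or a joint stands for the part that bears it (a point fixed in the world has none). Each returns a list of dicts, best first, with "confidence" (0 to 1); they miss things now and then, are a little off and sometimes report something else, mostly with a low value. They report only what shows in the picture. A call takes as long as a camera call. They do not tell look-alikes from the thing itself.
- look_for(camera, name): "at" ([column, row] in pixels, amid what is visible of it).
- tip_of(camera, name): "at" ([column, row] in pixels: a listed point, or the origin of a listed thing).
Readings, each from a call of its own:
- read_time_s(): time.
- read_qpos(): joint angles.
- read_joint_vel(): joint speeds.
- read_effort(): joint torques, N m.
- read_eef_pos(): TCP position.
- read_tcp_rot(): TCP orientation.
- read_ft_force(): force on the tool from outside, world axes, zero at the start.
- read_ft_torque(): the same for the moment, N m.
- read_finger_gap(): finger opening in m.
- read_grasp_force(): force on a finger pad.
Only numpy, scipy, OpenCV 4.12 (cv2) and the standard library are available. Lean on these libraries where they do the work, as an engineer would, in place of code of your own. Each camera call takes 0.05 s, during which the arm holds its last target. There are 200 camera calls.

## Working session

There is one attempt and no reset: what is moved stays moved. The work goes in short steps, each a Python script; the robot and the scene stay as the last script left them, time stands still between calls to the robot, and variables do not carry over. Pictures are saved under pics/ and viewed, at most 14 in all, crops included, and the job is handed in when it is done.

```bash
mkdir -p pics; ls
python3 - <<'E'
from bench import *
import cv2, numpy as np
for c in ("scene","top"):
    im=read_camera(c); cv2.imwrite(f"pics/{c}0.png",im[...,::-1])
    p=camera_params(c); T=np.linalg.inv(p["camera_from_world"]); print(c,p["K"].tolist(),T.round(3).tolist())
    for n in ["blue_tray","yellow_tray","amber_white_cap","white_bottle","red_jar","tin","carton","beaker"]:
        for f in (look_for,tip_of):
            print(n,f.__name__,[(np.round(d["at"],1).tolist(),round(d["confidence"],2)) for d in f(c,n)])
print(read_time_s(), read_tcp_rot())
E
```

```text
pics
scene [[413.055674181194, 0.0, 275.81222819660627], [0.0, 413.055674181194, 208.26012366005884], [0.0, 0.0, 1.0]] [[0.439, 0.755, -0.486, 0.946], [0.898, -0.374, 0.23, -0.24], [-0.008, -0.538, -0.843, 0.892], [0.0, 0.0, 0.0, 1.0]]
blue_tray call [([161.1, 261.0], 0.86), ([295.7, 312.4], 0.6)]
blue_tray call [([164.7, 257.3], 0.96)]
yellow_tray call [([332.1, 125.9], 0.98), ([363.3, 168.2], 0.8)]
yellow_tray call [([364.2, 170.2], 0.64), ([332.6, 126.9], 0.57)]
amber_white_cap call [([248.3, 270.1], 0.56), ([295.1, 250.1], 0.48)]
amber_white_cap call [([250.7, 275.8], 0.88)]
white_bottle call [([404.3, 229.4], 0.82), ([260.5, 218.6], 0.37)]
white_bottle call [([401.7, 234.0], 0.88)]
red_jar call [([216.5, 315.9], 0.95), ([343.6, 233.6], 0.39), ([353.2, 271.3], 0.37)]
red_jar call [([220.4, 318.4], 0.9), ([296.6, 251.7], 0.38)]
tin call [([343.9, 233.5], 0.91)]
tin call [([344.6, 231.6], 0.57)]
carton call [([260.0, 220.1], 0.72)]
carton call [([261.9, 226.6], 0.62)]
beaker call [([353.4, 271.4], 0.86)]
beaker call [([349.6, 280.2], 0.71), ([340.8, 236.2], 0.57)]
top [[416.1809461
[... 362 characters left out ...]
llow_tray call [([164.0, 302.9], 0.98), ([162.0, 232.5], 0.85)]
amber_white_cap call [([332.8, 168.9], 0.72)]
amber_white_cap call [([331.9, 171.8], 0.66)]
white_bottle call []
white_bottle call [([298.0, 214.6], 0.68), ([183.4, 146.0], 0.53), ([402.5, 222.0], 0.47)]
red_jar call [([376.7, 141.5], 0.68)]
red_jar call [([372.1, 145.8], 0.62)]
tin call [([228.1, 169.7], 0.59)]
tin call [([231.7, 172.2], 0.83), ([182.1, 145.4], 0.7), ([399.5, 223.2], 0.16)]
carton call [([299.0, 212.8], 0.82), ([331.6, 168.8], 0.32)]
carton call [([300.7, 215.7], 0.86)]
beaker call [([248.1, 123.5], 0.66)]
beaker call [([250.3, 130.8], 0.82)]
1.7 [ 1.53314223e-01  9.88177489e-01  7.56313605e-06 -3.60909666e-07]
```

View pics/scene0.png

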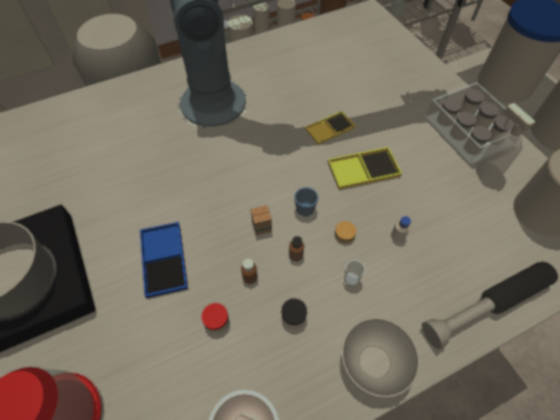

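View pics/top0.png

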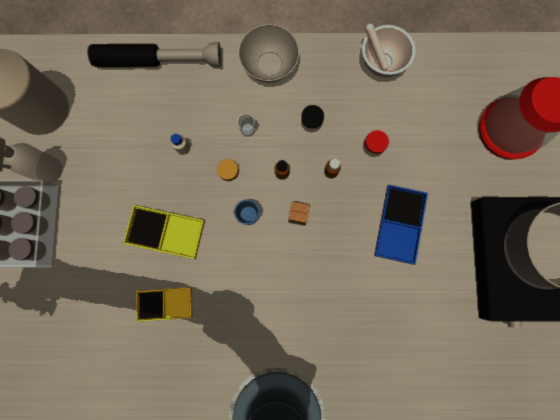

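The two views agree on what is where. Pixels are scene / top:

| Thing | Scene | Top | Use |
|---|---|---|---|
| White-capped amber bottle | (249,270) | (333,167) | wanted |
| Black-capped amber bottle | (297,248) | (282,169) | leave |
| Red-lidded jar | (215,317) | (377,142) | wanted |
| Black-lidded jar | (294,312) | (312,117) | leave |
| Tin | (345,231) | (228,170) | wanted |
| White bottle, blue cap | (403,226) | (179,142) | wanted |
| Carton | (261,218) | (299,212) | wanted |
| Large yellow tray | (364,168) | (165,232) | wanted; its pad is on the left in the top view |
| Small yellow tray | (330,126) | (164,304) | decoy |
| Blue tray | (163,258) | (402,224) | wanted; its pad is at the top in the top view |

Next I'll triangulate these and take wrist views.

```bash
cat > h.py <<'E'
from bench import *
import cv2, numpy as np
from scipy.spatial.transform import Rotation as R
def ray(p,uv):
    T=np.linalg.inv(np.array(p["camera_from_world"])); d=T[:3,:3]@np.linalg.inv(p["K"])@[uv[0],uv[1],1]
    return T[:3,3],d/np.linalg.norm(d)
def tri(obs):  # [(params,uv),...] -> point, rms ray distance
    A=0;b=0;Q=[]
    for p,uv in obs:
        o,d=ray(p,uv); M=np.eye(3)-np.outer(d,d); A=A+M; b=b+M@o; Q.append((M,o))
    x=np.linalg.solve(A,b); return x,np.sqrt(np.mean([np.sum((M@(x-o))**2) for M,o in Q]))
def plane(p,uv,z):
    o,d=ray(p,uv); return (o+d*(z-o[2])/d[2])
def proj(p,X):
    c=np.array(p["camera_from_world"])@np.append(X,1); u=np.array(p["K"])@c[:3]; return u[:2]/u[2]
def down(yaw):  # tool z down, tool y (closing line) along world direction yaw
    y=np.array([np.cos(yaw),np.sin(yaw),0]); z=np.array([0,0,-1.]); return R.from_matrix(np.c_[np.cross(y,z),y,z]).as_quat()
def snap(c,name=None):
    p=camera_params(c); p={k:np.array(v) for k,v in p.items()}; im=read_camera(c)
    if name: cv2.imwrite(f"pics/{name}.png",im[...,::-1]); np.savez(f"pics/{name}.npz",im=im,**p)
    return im,p
E
python3 - <<'E'
from h import *
s,t=camera_params("scene"),camera_params("top")
P={"amber_w":((249,270),(332.8,168)),"amber_b":((296.5,249),(282,169)),"white":((404,229),(178.5,142)),"red_jar":((215.5,316.5),(376.8,141.8)),"black_jar":((294,312),(312.3,117)),
"tin":((344.5,232),(228,170)),"carton":((260.5,219.5),(299,212.8)),"beaker":((353.3,271.4),(248,124)),"cup":((306,201),(247,212)),"blue":((164,258),(402.5,224)),"yellow":((364,168.5),(165,232.5)),"small":((331,126.5),(163.5,304.5))}
for k,(a,b) in P.items(): x,e=tri([(s,a),(t,b)]); print(k,x.round(4),round(e,4),round(np.hypot(*x[:2]),3))
p=camera_params("wrist"); print(p["K"][0]); T=np.linalg.inv(p["camera_from_world"]);print(T.round(3),read_eef_pos(),R.from_quat(read_tcp_rot()).as_matrix().round(3))
E
```

```text
amber_w [ 0.5742 -0.1344  0.0401] 0.0015 0.59
amber_b [ 0.5732 -0.0137  0.036 ] 0.0013 0.573
white [0.6405 0.2366 0.0397] 0.0022 0.683
red_jar [ 0.639  -0.2411  0.0388] 0.002 0.683
black_jar [ 0.703  -0.0877  0.0366] 0.0014 0.708
tin [0.5758 0.1176 0.0168] 0.0006 0.588
carton [ 0.4662 -0.0545  0.0393] 0.0002 0.469
beaker [0.6823 0.0689 0.0475] 0.0024 0.686
cup [0.4684 0.068  0.0407] 0.0008 0.473
blue [ 0.4437 -0.3001  0.0108] 0.0037 0.536
yellow [0.4248 0.2704 0.0048] 0.0021 0.504
small [0.2547 0.2656 0.0095] 0.0022 0.368
[323.84724332   0.         281.81422437]
[[ 0.304  0.906  0.294  0.122]
 [ 0.953 -0.289 -0.093  0.643]
 [ 0.     0.308 -0.951  0.373]
 [ 0.     0.     0.     1.   ]] [0.19694675 0.6194559  0.25028472] [[-0.953  0.303  0.   ]
 [ 0.303  0.953  0.   ]
 [ 0.     0.    -1.   ]]
```

```bash
cat > views.py <<'E'
from h import *
P=dict(amber_white_cap=(.5742,-.1344,.04),white_bottle=(.6405,.2366,.04),red_jar=(.639,-.2411,.03),tin=(.5758,.1176,.013),carton=(.4662,-.0545,.035))
for i,(x,y) in enumerate([(.42,.26),(.52,.1),(.52,-.1),(.42,-.27)]):
    move_ptp([x,y,.28],down(np.pi/2)); im,p=snap("wrist",f"w{i}")
    for n,X in P.items():
        c=proj(p,np.array(X))
        if 0<c[0]<560 and 0<c[1]<420:
            L=[d for d in look_for("wrist",n) if np.hypot(*(np.array(d["at"])-c))<40]
            print(i,n,c.round(),[np.round(d["at"],1).tolist()+[round(d["confidence"],2)] for d in L])
print(read_time_s())
E
python3 views.py; python3 -c "
import cv2,numpy as np
a=[cv2.resize(cv2.imread(f'pics/w{i}.png'),(400,300)) for i in range(4)]
cv2.imwrite('pics/wall.png',np.vstack([np.hstack(a[:2]),np.hstack(a[2:])]))"
```

```text
0 white_bottle [264. 338.] [[261.8, 333.5, 0.76]]
0 tin [177. 286.] [[193.6, 283.4, 0.94]]
0 carton [ 19. 215.] [[22.6, 211.0, 0.58]]
1 amber_white_cap [ 84. 223.] [[86.2, 220.1, 0.94]]
1 white_bottle [389. 273.] [[381.7, 261.2, 0.86]]
1 red_jar [ 14. 268.] [[21.8, 264.1, 0.8]]
1 tin [294. 217.] [[298.3, 219.4, 0.56]]
1 carton [140. 130.] [[140.9, 128.1, 0.86]]
2 amber_white_cap [251. 222.] [[251.2, 221.9, 0.81]]
2 white_bottle [548. 272.] [[536.0, 265.2, 0.73]]
2 red_jar [170. 267.] [[173.4, 259.8, 0.77]]
2 tin [451. 216.] [[455.5, 218.4, 0.85]]
2 carton [321. 129.] [[322.4, 125.8, 0.85]]
3 amber_white_cap [386. 294.] [[372.3, 281.8, 0.73]]
3 red_jar [302. 331.] [[301.7, 328.3, 0.93]]
3 carton [460. 214.] [[459.5, 212.4, 0.63]]
6.6667
```

View pics/wall.png

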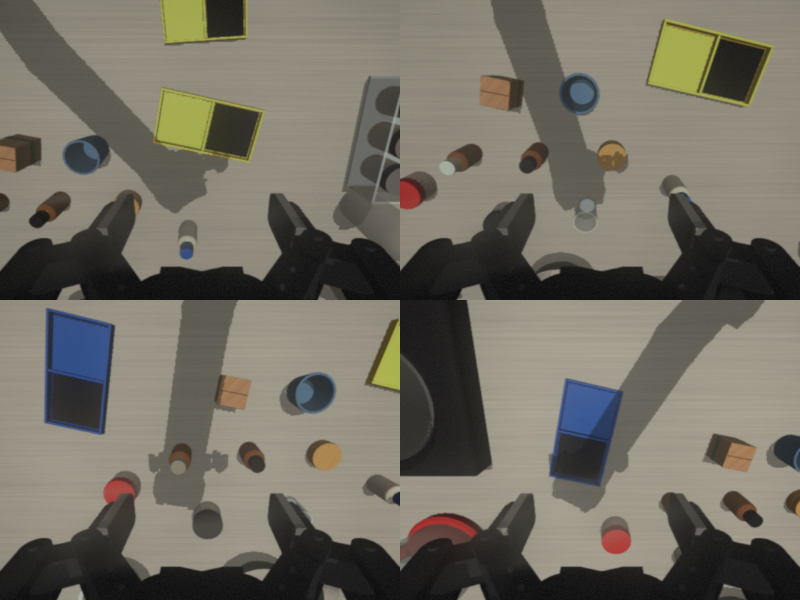

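The wrist montage confirms the layout. The blue tray's pad end faces the robot's far side, the large yellow tray's pad is on its +y side, and every candidate keeps the same identity. Now I'll fit the trays, carton and round tops.

```bash
cat > fit.py <<'E'
from h import *
V={}
for i in range(4): d=np.load(f"pics/w{i}.npz"); V[i]=(d["im"],dict(K=d["K"],camera_from_world=d["camera_from_world"]))
for c in("top","scene"): V[c]=(cv2.imread(f"pics/{c}0.png")[...,::-1].copy(),{k:np.array(v) for k,v in camera_params(c).items()})
def seg(v,X,lo,hi,r):
    im,p=V[v]; c=proj(p,np.array(X)); h=cv2.cvtColor(im,cv2.COLOR_RGB2HSV)
    m=cv2.inRange(h,np.array(lo),np.array(hi)) if lo[0]<=hi[0] else cv2.inRange(h,np.array(lo),np.array((180,)+hi[1:]))|cv2.inRange(h,np.array((0,)+lo[1:]),np.array(hi))
    k=np.zeros_like(m); cv2.circle(k,tuple(int(a) for a in c),r,255,-1)
    n,l,s,ce=cv2.connectedComponentsWithStats(m&k); j=1+np.argmax(s[1:,4]); return l==j,s[j],ce[j],p
def quad(mask):
    cs,_=cv2.findContours(mask.astype(np.uint8),0,1); h=cv2.convexHull(np.vstack(cs))
    return cv2.approxPolyN(h,4,ensure_convex=True).reshape(4,2).astype(float)
def rect(v,X,lo,hi,r,z):
    m,s,ce,p=seg(v,X,lo,hi,r); q=np.array([plane(p,u,z)[:2] for u in quad(m)]); c=q.mean(0)
    e=np.roll(q,-1,0)-q; L=np.hypot(*e.T); k=0 if L[0]+L[2]>L[1]+L[3] else 1
    d=e[k]-e[k+2]; print(v,"c",c.round(4),"sides",L.round(4),"long-dir deg",round(np.degrees(np.arctan2(d[1],d[0]))%180,1))
print("blue");  [rect(v,(.4437,-.3,.01),(105,130,50),(125,255,255),r,.016) for v,r in((3,110),(2,110),("top",60))]
print("yellow");[rect(v,(.4248,.2704,.01),(22,120,50),(34,255,255),r,.016) for v,r in((0,95),(1,110),("top",50))]
print("carton");[rect(v,(.4662,-.0545,.06),(5,90,110),(20,255,255),40,.062) for v in(2,1)]
def cen(n,X,lo,hi,vs,r,z):
    obs=[]
    for v in vs:
        m,s,ce,p=seg(v,X,lo,hi,r); obs.append((p,ce)); print(n,v,s[2:].tolist(),plane(p,ce,z).round(4))
    x,e=tri(obs); print("  tri",x.round(4),round(e,4))
cen("red",(.639,-.2411,.046),(170,120,60),(8,255,255),[3,"top","scene"],30,.046)
cen("tin",(.5758,.1176,.026),(10,90,60),(25,255,255),[2,"top","scene"],30,.026)
cen("bluecap",(.6405,.2366,.066),(105,120,50),(130,255,255),[0,"top","scene"],25,.068)
s,t=V["scene"][1],V["top"][1]; w={i:V[i][1] for i in range(4)}
for n,o in dict(amber=[(s,(248.3,270.1)),(t,(332.8,168.9)),(w[1],(86.2,220.1)),(w[2],(251.2,221.9)),(w[3],(372.3,281.8))],carton=[(w[1],(140.9,128.1)),(w[2],(322.4,125.8)),(w[3],(459.5,212.4)),(t,(299,212.8))],
  tin=[(w[1],(298.3,219.4)),(w[2],(455.5,218.4)),(t,(228.1,169.7))],white=[(w[0],(261.8,333.5)),(w[2],(536,265.2)),(s,(404.3,229.4))],red=[(w[2],(173.4,259.8)),(w[3],(301.7,328.3)),(s,(216.5,315.9))]).items():
    x,e=tri(o); print(n,x.round(4),round(e,4))
E
python3 fit.py
python3 - <<'E'
import cv2,numpy as np
a=cv2.imread('pics/w2.png')
b=cv2.imread('pics/w0.png')
f=lambda x:cv2.resize(x,(400,400),interpolation=cv2.INTER_CUBIC)
cv2.imwrite('pics/close.png',np.hstack([f(a[100:260,220:380]),f(b[260:400,190:330])]))
E
```

```text
blue
3 c [ 0.4083 -0.2928] sides [0.0871 0.1007 0.12   0.0847] long-dir deg 170.7
2 c [ 0.4424 -0.2975] sides [0.1707 0.0934 0.1698 0.095 ] long-dir deg 167.4
top c [ 0.4432 -0.2995] sides [0.1741 0.0956 0.1753 0.0957] long-dir deg 167.7
yellow
0 c [0.4241 0.2714] sides [0.095  0.1726 0.096  0.1721] long-dir deg 77.9
1 c [0.425  0.2699] sides [0.0955 0.176  0.0938 0.1758] long-dir deg 77.6
top c [0.4256 0.2684] sides [0.0954 0.1795 0.0966 0.1797] long-dir deg 77.5
carton
2 c [ 0.4653 -0.051 ] sides [0.0408 0.0375 0.0411 0.0383] long-dir deg 169.6
1 c [ 0.4646 -0.0511] sides [0.0419 0.0403 0.0412 0.0408] long-dir deg 169.2
red 3 [40, 34, 1081] [ 0.6368 -0.2411  0.046 ]
red top [24, 24, 440] [ 0.6374 -0.2414  0.046 ]
red scene [26, 27, 562] [ 0.6403 -0.241   0.046 ]
  tri [ 0.6389 -0.2413  0.0433] 0.0007
tin 2 [47, 42, 1424] [0.5724 0.1158 0.026 ]
tin top [22, 22, 382] [0.5748 0.1173 0.026 ]
tin scene [22, 22, 375] [0.5787 0.1166 0.026 ]
  tri [0.5757 0.119  0.0196] 0.001
bluecap 0 [16, 13, 170] [0.6429 0.2344 0.068 ]
bluecap top [10, 10, 77] [0.6389 0.2347 0.068 ]
bluecap scene [8, 8, 47] [0.6342 0.2388 0.068 ]
  tri [0.6369 0.2343 0.0745] 0.0009
amber [ 0.5731 -0.1386  0.0252] 0.007
carton [ 0.4649 -0.0544  0.0336] 0.0015
tin [0.5764 0.1197 0.0188] 0.0025
white [0.6396 0.236  0.0298] 0.0057
red [ 0.6343 -0.2387  0.0253] 0.0028
```

View pics/close.png

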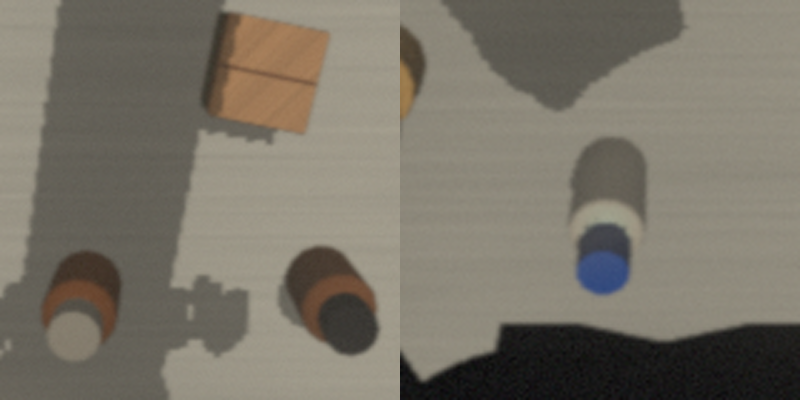

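The close crop (w2 and w0) shows the pale-capped amber bottle at w2 (250,234), with the black-capped look-alike beside it at (359,229). It also shows the carton at (327,129) and the blue-capped white bottle at w0 (261,355). The choices hold. The tray sizes match 176x96, and heights come out right: jar top .043, cap top .075, tin .02. Now the first pick.

```bash
cat > job.py <<'E'
from h import *
def trayp(c,deg,u): a=np.radians(deg); return np.array(c)+u*np.array([np.cos(a),np.sin(a)])
BL=((.4428,-.2985),-12.4); YE=((.425,.270),77.6)
blue_pad,blue_bare=trayp(*BL,.043),trayp(*BL,-.043); yel_pad,yel_bare=trayp(*YE,.043),trayp(*YE,-.043)
def ok(xyz,deg):
    q0=np.array(read_qpos()); best=None
    for d in (deg,deg+180):
        q=inverse_kinematics(list(xyz),down(np.radians(d)))
        if q is not None:
            c=np.abs(np.array(q)-q0).max()
            if best is None or c<best[0]: best=(c,down(np.radians(d)))
    return best[1]
def hover(xy,deg,z=.2):
    P=[*xy,z]; q=ok(P,deg); move_ptp(P,q); return q
def pick(xy,z,deg,opening,width):
    move_gripper(opening,30); hover(xy,deg); movel([*xy,z],speed=.2); move_gripper(0,30)
    g=read_finger_gap(); print("gap",round(g,4),"force",read_grasp_force())
    movel([*xy,.2],speed=.2); g=read_finger_gap(); print("lifted gap",round(g,4)); assert abs(g-width)<.006
def place(xy,z,deg,opening,up=.2):
    hover(xy,deg); movel([*xy,z+.02],speed=.2); movel([*xy,z+.001],speed=.04)
    print("F",np.round(read_ft_force(),1),"tcp",np.round(read_eef_pos(),4)); move_gripper(opening); pause(.2)
    movel([*xy,up],speed=.2); print("t",read_time_s())
E
python3 - <<'E'
from job import *
d=np.load("pics/w2.npz"); t=camera_params("top")
a=plane(d,(249.7,234),.076)[:2]; b=plane(t,(334.5,161.5),.076)[:2]
x,e=tri([(d,(249.7,234)),(t,(334.5,161.5)),(camera_params("scene"),(249,264.5))]); print(a,b,x,e)
xy=a*.6+b*.4; print(xy, blue_pad,blue_bare,yel_pad,yel_bare)
assert np.hypot(*(xy-[.5742,-.1344]))<.008
pick(xy,.036,77.6,.07,.036)
place(blue_pad,.042,77.6,.07)
snap("wrist","p1"); snap("top","p1t")
E
```

```text
[ 0.57469772 -0.13304986] [ 0.57960779 -0.13583915] [ 0.57782805 -0.13376794  0.07457289] 0.002432594983680669
[ 0.57666174 -0.13416558] [ 0.48479691 -0.30773362] [ 0.40080309 -0.28926638] [0.43423362 0.31199691] [0.41576638 0.22800309]
gap 0.0354 force 30.409411580767483
lifted gap 0.0351
F [-1.6  2.1  6.1] tcp [ 0.4848 -0.3076  0.0435]
t 14.05
```

View pics/p1.png

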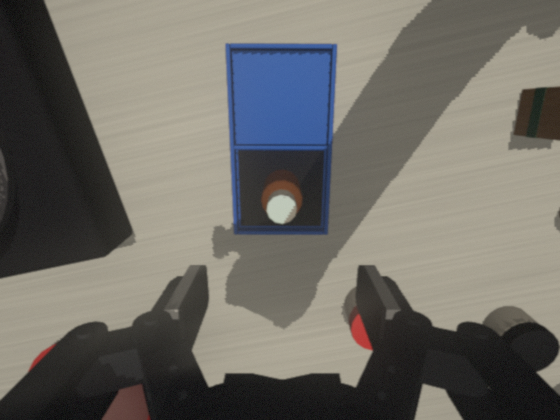

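The picture shows the white-capped bottle standing at (281,207), in the pad cell of the blue tray and aligned square with it. Next the red jar and the tin.

Run:
```python
from job import *
pick((.6385,-.241),.034,77.6,.083,.055)
place(blue_bare,.038,77.6,.08)
snap("wrist","p2"); im,p=snap("top","p2t")
pts=[]
for c in ("top","scene"):
    im,p=snap(c); m=cv2.cvtColor(im,cv2.COLOR_RGB2HSV); m=cv2.inRange(m,(170,120,60),(180,255,255))|cv2.inRange(m,(0,120,60),(8,255,255))
    u=proj(p,np.array([*blue_bare,.05])); k=np.zeros_like(m); cv2.circle(k,tuple(int(a) for a in u),25,255,-1)
    M=cv2.moments(m&k,True); print(c,M["m00"],u.round(1)); pts.append((p,(M["m10"]/M["m00"],M["m01"]/M["m00"])))
print("jar top",tri(pts),[plane(p,u,.05).round(4) for p,u in pts],"aim",blue_bare)
```

```text
gap 0.0549 force 32.200995683670044
lifted gap 0.0553
F [-2.4  2.1 10.3] tcp [ 0.4009 -0.2891  0.0398]
t 21.4667
top 403.0 [401.7 240.1]
scene 418.0 [157.2 233.9]
jar top (array([ 0.3971374 , -0.29010864,  0.04184776]), np.float64(0.000501812775243299)) [array([ 0.3964, -0.2883,  0.05  ]), array([ 0.4026, -0.2892,  0.05  ])] aim [ 0.40080309 -0.28926638]
```

View pics/p2.png

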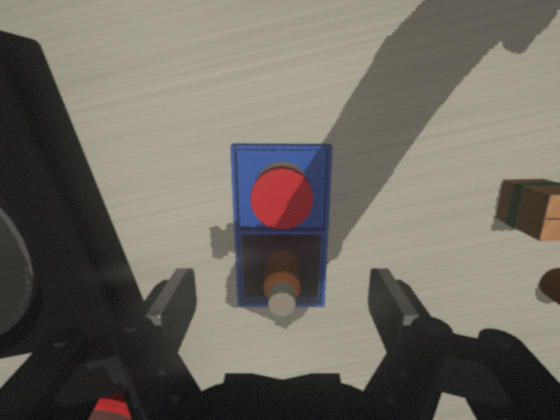

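The picture shows the red jar flat in the bare cell at (282,198), with the bottle still upright beside it. Triangulation puts the jar's centre within 4 mm of the aim. Next come the tin, white bottle and carton, each with its own gap check.

```bash
python3 - <<'E'
from job import *
pick((.5755,.118),.022,77.6,.083,.051)
place((.400,-.289),.072,77.6,.08)
snap("wrist","p3"); snap("top","p3t")
pick((.6385,.2345),.036,167.6,.07,.036)
place(yel_pad,.042,167.6,.07)
pick((.465,-.051),.038,169.4,.075,.042)
place(yel_bare,.042,167.6,.075)
snap("wrist","p4"); snap("top","p4t"); snap("scene","p4s")
E
python3 -c "
import cv2,numpy as np
f=lambda n:cv2.resize(cv2.imread(f'pics/{n}.png'),(400,300))
cv2.imwrite('pics/chk.png',np.vstack([np.hstack([f('p3'),f('p4')]),np.hstack([f('p4t'),f('p4s')])]))"
```

```text
gap 0.0499 force 30.72673738002777
lifted gap 0.0499
F [-1.8  2.3  7. ] tcp [ 0.4002 -0.2888  0.0735]
t 30.3333
gap 0.0351 force 30.674309557070956
lifted gap 0.0348
F [-2.7 -1.5  5.5] tcp [0.434  0.3122 0.0435]
t 39.0167
gap 0.0412 force 31.25160276889801
lifted gap 0.0418
F [-1.3  0.4  5. ] tcp [0.4153 0.2283 0.043 ]
t 47.6167
```

View pics/chk.png

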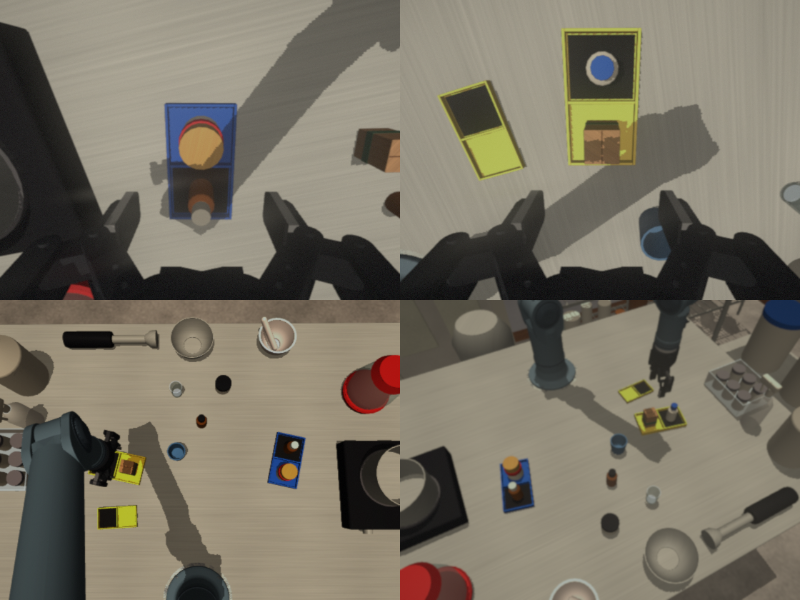

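The check picture shows the tin on the red lid at p3 (201,148), the blue-capped bottle on the pad at p4 (602,68), and the carton upright in the bare cell at (602,145). The black-capped bottle, black jar and beaker are where they started. I'll do one numeric check, then hand in.

Run:
```python
from job import *
def cen(im,p,X,lo,hi,r):
    m=cv2.inRange(cv2.cvtColor(im,cv2.COLOR_RGB2HSV),lo,hi); k=np.zeros_like(m); cv2.circle(k,tuple(int(a) for a in proj(p,np.array(X))),r,255,-1)
    n,l,s,c=cv2.connectedComponentsWithStats(m&k); return c[1+np.argmax(s[1:,4])]
L={n:np.load(f"pics/{n}.npz") for n in("p3","p4t","p4s","p4")}
G=((10,100,60),(25,255,255))
X=[.4,-.289,.076]; o=[(L[n],cen(L[n]["im"],L[n],X,*G,r)) for n,r in(("p3",45),("p4t",20),("p4s",20))]
print("tin",tri(o),[plane(p,u,.076).round(4) for p,u in o])
X=[*yel_pad,.08]; o=[(L[n],cen(L[n]["im"],L[n],X,(105,120,50),(130,255,255),r)) for n,r in(("p4",30),("p4s",15))]
print("bluecap",tri(o),[plane(p,u,.082).round(4) for p,u in o],"aim",yel_pad)
X=[*yel_bare,.066]; n="p4"; u=cen(L[n]["im"],L[n],X,(5,90,80),(20,255,255),35); print("carton",plane(L[n],u,.066),yel_bare)
```

```text
tin (array([ 0.39957247, -0.28942225,  0.06740148]), np.float64(0.0007045750347024761)) [array([ 0.3966, -0.2884,  0.076 ]), array([ 0.3991, -0.2879,  0.076 ]), array([ 0.4055, -0.2885,  0.076 ])]
bluecap (array([0.43415222, 0.31107422, 0.08016199]), np.float64(0.0003989157390921942)) [array([0.4344, 0.3113, 0.082 ]), array([0.435 , 0.3095, 0.082 ])] aim [0.43423362 0.31199691]
carton [0.41607399 0.22824248 0.066     ] [0.41576638 0.22800309]
```

```bash
python3 -c "
from bench import *
print(sign_off())"
```

```text
the job is handed in; nothing more can be done
None
```

I built both kits and handed the job in after about 48 s of robot time; my last measurements put every item within about 5 mm of its aim point, the look-alikes and beaker appear unmoved, and no verdict came back.

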